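Hold a turntable's belt tensioner open

ROBOT

A 6-joint arm with a two-finger parallel gripper is mounted at the origin on the work surface; the furniture and walls round the work are solid. World frame = base frame: x ahead of the robot, y to its left, z up, the work surface at z = 0. Lengths are in m, angles in rad, forces in N, time in s.
With the tool pointing down it reaches from about 0.3 to 0.75 m from the base axis. Payload 8.5 kg.
Tool frame: the origin (TCP) lies midway between the tips of the shut fingers; the grasp point (between the pads) lies 19 mm behind it; z points along the fingers, y is the line along which they close (so a half turn about z gives the same grasp; the last joint's range is limited). The gripper opens to 88 mm and grips with 3 to 60 N. Pads are 18 mm wide; open, the fingers measure 123 mm over their backs; the gripper's body (75 mm by 187 mm) begins 45 mm behind the grasp point.
Start: joints at [1.032, 0.381, 1.297, -0, 1.464, -0.215], TCP at [0.175, 0.521, 0.239] pointing down, gripper open.
Joint ranges: [-3.11, 3.11], [-0.89, 2.33], [0.22, 2.48], [-1.42, 4.56], [0.17, 2.85], [-2.88, 2.88]. Speed limits (rad/s): [2.39, 2.39, 3.14, 3.14, 3.14, 3.14].

INTERFACE

Orientations are given as a unit quaternion [w, x, y, z].
In Python, from station import ctrl gives the robot as it stands.
- The arm moves only by the tool drive_effector, called after "Call:" as name(argument=value, ...) on one line, values as JSON. Schema: {"type":"object","properties":{"increments":{"type":"object","properties":{"plan":{"type":"array","items":{"type":"array","items":{"type":"number"},"minItems":4,"maxItems":4},"minItems":1,"maxItems":5}},"additionalProperties":false,"required":["plan"]},"finger_gap":{"type":"number"},"clamp_n":{"type":"number"},"only":{"type":"string"},"quiet":{"type":"boolean"},"lines":{"type":"string"}},"required":["increments"],"additionalProperties":false}. increments is an object whose key "plan" holds a list of rows, 1 to 5 of them, each of 4 numbers: dx, dy, dz in shares of the most that a row can go, 1 being 50 mm, then a turn about the tool's z in units of 0.25 rad; each row shifts and turns the commanded pose from where the row before left it, along the tool's axes as they then stand; what a row does not reach is not made up. A row lasts 1/10 s, in which the tool goes at most 0.05 m and 0.15 rad, less where a joint would pass 70% of its speed; a pose out of reach is approached as far as the arm can. finger_gap is the finger opening in m, set as the call begins (left out keeps the last). The fingers move at their own pace and stop on an object; clamp_n is the grip in N (left out, the last holds). Time passes only in rows, so rows that do not move let the fingers close. The tool returns the time, the measured TCP pose, the force, the opening and the grip force at its end. only (a regular expression) keeps the lines of the reply that match it, lines (a string "A,B") keeps lines A to B, and quiet returns only ok. Input that does not fit is refused with a message, and nothing moves.
- ctrl.observe(): the state, without advancing time (a new reading comes with each control period).
- ctrl.camera(name): name is "scene" or "top" or "wrist"; returns a dict with "color" (384x512x3 uint8, red, green, blue), "intrinsics" (3x3 intrinsics, pixels), "distortion" ([k1, k2, p1, p2, k3] as OpenCV has them; the pictures are not rectified), "rvec" (rotation vector, rad) and "tvec" (3), from world to camera coordinates, as OpenCV has them; the wrist camera has in their place "hand_eye" (4x4, takes a point from camera to tool coordinates, whose origin is the TCP and whose axes are the flange's). Camera axes: x right, y down, z forward; pixel columns grow to the right and rows downward; lengths in m; the calibration is good to about 2 mm. A picture is of the moment at which its call begins: read the wrist's pose just before it. There is no depth.
- ctrl.close_job(): hands the job in; it is judged then, once.
The state is a dict: "time": time; "q": joint angles; "qd": joint speeds; "joint_torque": joint torques, N m; "position": TCP position; "orientation": TCP orientation; "wrist_force": force on the tool from outside, world axes, zero at the start; "moment": the same for the moment, N m; "width": finger opening in m; "gripper_force": force on a finger pad.
Only numpy, scipy, OpenCV 4.12 (cv2) and the standard library are available. Lean on these libraries where they do the work, as an engineer would, in place of code of your own. Each camera call takes 0.05 s, during which the arm holds its last target. There are 200 camera calls.

TASK

I want to slip a new belt onto the turntable drive. First turn the dial on the grey speed box until its white pointer lines up with the red set mark and leave it there; then push the yellow idler arm back against its spring until the red pawl clicks in behind the ratchet tooth, push it on a good 10 mm further at the roller so that your fingers and not the pawl carry the spring, and finish with your fingers still holding it there. Leave the jars and the mug where they stand.

Things in the scene. Friction and masses are not known exactly. Their poses are not given: they have to be found in the camera images.
- belt_drive: fixed blue base plate, 12 mm thick, at a varying place, yaw within 0.25 rad; origin on the table, z up. Spans its own x -145..+15, y -95..+95 mm. Carries two pulleys 54 mm high (40 mm wide at x -100, y -68; 46 mm wide at x -45, y +66), the idler arm and the pawl; nothing on it is higher than 80 mm
- pivot_pin (a point): top centre of the arm's upright pivot pin (dark coil spring, steel ratchet wheel below), 76 mm above the table, at x -90, y 0 of belt_drive, 110 mm from the roller's axis. The arm turns about this vertical axis, counter-clockwise from above when pushed back. The red pawl on the near side of the wheel moves by itself
- roller (a point): top centre of the white upright idler roller at the free end of the yellow arm: 32 mm across, from 30 to 76 mm above the table; does not spin. The arm is a yellow bar 20 mm wide, its top 44 mm above the table. Beside the roller there is room for fingers pointing down. Seen in belt_drive's frame it starts at x +10, y -45 mm and swings on the arc to x +10, y +45 mm (hard stop)
- idler_arm: the sprung yellow bar with the white roller; origin on the roller's axis 12 mm above the table, x along the bar away from the pivot. Pushing the roller towards belt_drive's +y takes 2.5 N at the start, 6 N at the stop. The pawl clicks in when the roller is at y about +19 mm; let go after that, it falls back on the pawl at about +17 mm. Before the click it springs back to the start
- speed_box: fixed grey box, 110 (x) x 130 (y) x 55 mm high, varying place and yaw; origin on the table under its centre. The dial sits on the middle of its top
- dial_grip (a point): on the dial's vertical axis, 75 mm above the table, at the height to grip. The grip is a grey bar across the dial, 15 mm thick, 54 mm long, from 61 to 87 mm above the table, with a white line on the pointer end of its top
- dial (a joint): angle of the dial in rad, growing counter-clockwise seen from above; at 0 the pointer looks along speed_box's +x. It turns between -2.9 and 2.9 with light friction (0.05 N m) and stays where it is left
- dial_pointer (a point): point straight in line with the dial's white pointer line, 36 mm from the dial's axis, 61 mm above the table; turns with the dial
- mark_tip (a point): the red set mark, a 6 mm wide red tab beside the dial, 36 mm from the dial's axis, 61 mm above the table; fixed, at a different angle each time. It lies clockwise (seen from above) of the pointer at the start, 0.6 to 1.5 rad away
- blue_jar: loose glaze jar with blue lid, 55 mm across, 76 mm high; a bystander; origin under its centre
- orange_jar: loose glaze jar with orange lid, 55 mm across, 76 mm high; a bystander; origin under its centre
- mug: loose green mug, 89 mm high; a bystander; origin under its centre
- back_board: fixed upright brown board along the whole back of the table (parallel to y): its face towards the robot stands at world x = 0.492 m and its top is 292 mm above the table. Keep the gripper's body off it, also when crossing from side to side. Origin at its foot, 11 mm behind that face

How it is judged:
By the outcome, as a careful person would: the job done as asked, in the order asked, and still so for the second after the job is handed in, while the arm keeps its last pose, push and grip.
It also fails if it takes over 69 s, if anything falls off the work surface, if the arm or the gripper's body presses on something with over 40 N, if the wrist force passes 120 N, or if a joint passes its speed limit or range.

## Working session

There is one attempt and no reset: what is moved stays moved. The work goes in short steps, Python scripts to look and compute and a tool call to move; the robot and the scene stay as the last step left them, time stands still between calls to the robot, and variables do not carry over. Pictures are saved under pics/ and viewed, at most 10 in all, crops included, and the job is handed in when it is done.

```bash
ls; mkdir -p pics; python3 - <<'E'
from station import ctrl
import cv2,pickle
d={}
print(ctrl.observe())
for n in("scene","top"):
    c=ctrl.camera(n); d[n]=c
    cv2.imwrite(f"pics/{n}0.png",cv2.resize(c["color"][:,:,::-1],(800,600),interpolation=cv2.INTER_CUBIC))
    print(n,c["intrinsics"],c["distortion"],c["rvec"],c["tvec"])
pickle.dump(d,open("c0.pkl","wb"))
E
```

```text
pics
station.py
{'time': 0.0, 'q': array([ 1.03168501e+00,  3.81186502e-01,  1.29823981e+00, -2.23141756e-07,
        1.46359929e+00, -2.15320633e-01]), 'qd': array([-7.88564090e-04, -9.01327197e-04, -1.27511388e-03,  1.43099574e-03,
        1.72112506e-03, -8.96610789e-06]), 'joint_torque': array([ 5.26662207e-04, -4.37932420e+01, -2.24550819e+01,  7.13800918e-02,
        3.53282341e-02, -8.30503086e-05]), 'position': array([0.17485752, 0.52117331, 0.23814994]), 'orientation': array([-2.63797326e-04,  1.61188998e-01,  9.86923297e-01, -6.66139676e-04]), 'wrist_force': array([-0.76417153,  0.20964392, -0.87699687]), 'moment': array([ 0.0393332 ,  0.0111683 , -0.00022131]), 'gripper_force': 0.0, 'width': 0.0885113006624867}
scene [[464.6130063    0.         253.55982667]
 [  0.         464.6130063  194.51856449]
 [  0.           0.           1.        ]] [-0.1497345  0.         0.         0.         0.       ] [ 2.11743276 -0.89880526  0.39127176] [-0.22838285  0.27210016  1.10875526]
top [[363.6569615    0.         253.77719566]
 [  0.         363.6569615  188.69995104]
 [  0.           0.           1.        ]] [-0.00434903  0.          0.          0.          0.        ] [ 2.15937515 -2.18574585  0.15988631] [0.06049785 0.37468898 1.2711934 ]
```
View pics/scene0.png

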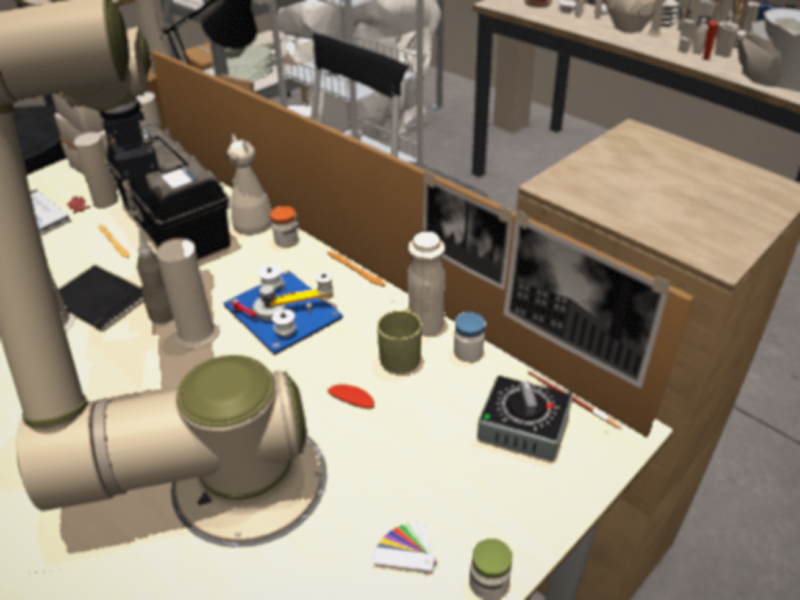

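View pics/top0.png

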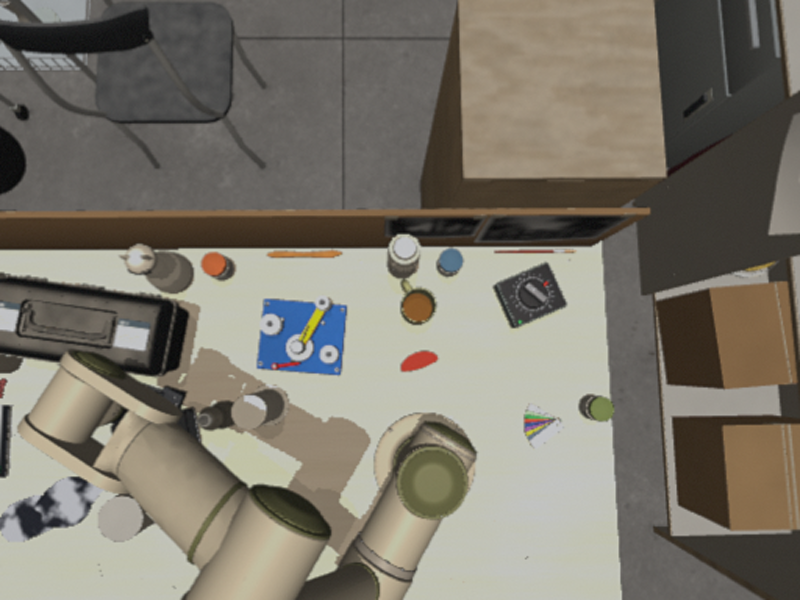

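The scene picture shows the speed box at right and the belt drive at left. In the top view the dial is near (532,294), the pivot near (299,347) and the roller near (323,303). I'll enlarge these.

```bash
python3 - <<'E'
import cv2,pickle,numpy as np
d=pickle.load(open("c0.pkl","rb"))
t=d["top"]["color"][:,:,::-1]
a=t[160:220,308:372]; b=t[183:247,160:228]
a=cv2.resize(a,None,fx=6,fy=6,interpolation=cv2.INTER_CUBIC);b=cv2.resize(b,None,fx=6,fy=6,interpolation=cv2.INTER_CUBIC)
o=np.zeros((400,800,3),np.uint8);o[:a.shape[0],:a.shape[1]]=a;o[:b.shape[0],390:390+b.shape[1]]=b
cv2.imwrite("pics/crop1.png",o)
E
```

View pics/crop1.png

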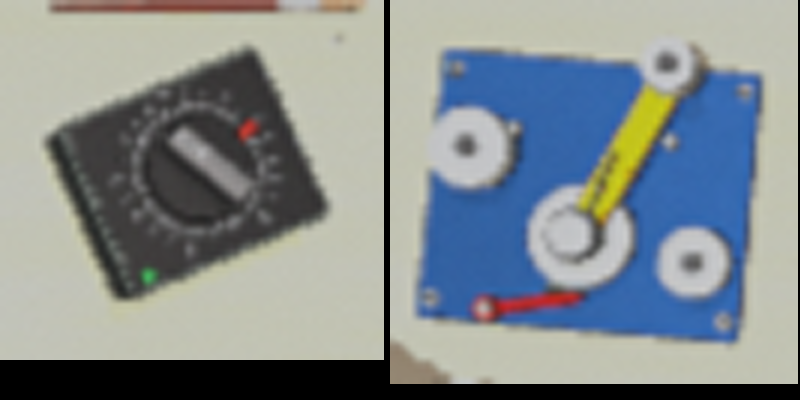

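```bash
cat > h.py <<'E'
import cv2,numpy as np
def ray(c,uv,z):
    p=cv2.undistortPoints(np.array([[uv]],float),c["intrinsics"],c["distortion"])[0,0]
    R=cv2.Rodrigues(c["rvec"])[0];o=-R.T@np.ravel(c["tvec"]);d=R.T@np.array([p[0],p[1],1])
    return o+d*(z-o[2])/d[2]
E
python3 - <<'E'
import pickle,numpy as np
from h import ray
t=pickle.load(open("c0.pkl","rb"))["top"]
A=lambda u,v:((u+.5)/6-.5+308,(v+.5)/6-.5+160)
B=lambda u,v:((u-390+.5)/6-.5+160,(v+.5)/6-.5+183)
def P(n,uv,z):
    p=ray(t,uv,z);print(n,p.round(4));return p[:2]
m=P("mark",A(249,129),.061)
g1=P("gripUL",A(182,137),.087);g2=P("gripLR",A(245,186),.087);c=(g1+g2)/2
box=[P("box",A(*q),.055) for q in[(253,49),(326,213),(128,298),(58,133)]]
bc=np.mean(box,0);print("boxc",bc,"gripc",c,"len",np.hypot(*(g1-g2)))
for cc in(c,bc):print("mark r",np.hypot(*(m-cc)),"ang",np.arctan2(*(m-cc)[::-1]))
print("pointer ang",np.arctan2(*(g1-g2)[::-1]))
pv=P("pivot",B(569,232),.076);r=P("roller",B(667,63),.076);print(np.hypot(*(r-pv)),np.arctan2(*(r-pv)[::-1]))
k=[P("plate",B(*q),.012) for q in[(443,50),(763,75),(737,342),(418,318)]]
print([np.hypot(*(k[i]-k[i-1])) for i in range(4)])
e=k[0]-k[1];f=k[3]-k[2];y=e+f;print("yaw",np.arctan2(-y[0],y[1]))
print("platec",np.mean(k,0))
P("orange",(215/800*512,263/600*384),.076);P("blue",(451/800*512,260/600*384),.076);P("bottle",(404/800*512,243/600*384),.15)
P("mug",(417/800*512,306/600*384),.085)
E
```

```text
mark [ 0.3939 -0.2751  0.061 ]
gripUL [ 0.3861 -0.2289  0.087 ]
gripLR [ 0.3577 -0.2637  0.087 ]
box [ 0.442  -0.2814  0.055 ]
box [ 0.345  -0.3197  0.055 ]
box [ 0.2971 -0.2021  0.055 ]
box [ 0.3935 -0.1649  0.055 ]
boxc [ 0.36938464 -0.24202115] gripc [ 0.37190629 -0.24628299] len 0.04484884999127204
mark r 0.03624097123370879 ang -0.9193394222560258
mark r 0.04116305103343667 ang -0.9334042236911575
pointer ang 0.8866149578407618
pivot [0.2612 0.2749 0.076 ]
roller [0.3556 0.2204 0.076 ]
0.10895707365267708 -0.522913613287816
plate [0.3718 0.3595 0.012 ]
plate [0.3548 0.1702 0.012 ]
plate [0.1978 0.1859 0.012 ]
plate [0.2143 0.3719 0.012 ]
[np.float64(0.15793827829768406), np.float64(0.1900703893666731), np.float64(0.15777022315612158), np.float64(0.18664944497071054)]
yaw -0.08899267902650612
platec [0.2847046  0.27189029]
orange [0.4428 0.4516 0.076 ]
blue [ 0.4448 -0.0635  0.076 ]
bottle [0.468  0.0426 0.15  ]
mug [0.3431 0.0138 0.085 ]
```

The crop shows the mark at (249,129), the grip bar from (182,137) to (245,186), the pivot at (569,232) and the roller at (667,63). The pivot-to-roller distance comes out at 109 mm against 110, and the mark radius at 36. The dial angles need a closer look, so I'll move over the dial.

The manual's scale: shifts go in shares of 50 mm and turns go in units of 0.25 rad. Converting my numbers, -0.039 m is -0.78, -0.025 m is -0.5.

Call:
drive_effector(increments={"plan": [[-0.5,-0.78,0,0],[-0.5,-0.78,0,0],[-0.5,-0.78,0,0],[-0.5,-0.78,0,0],[-0.5,-0.78,0,0]]}, finger_gap=0.06)

```text
time: 0.6
position: [0.2312, 0.295, 0.2385]
orientation: [-0.0, 0.161, 0.987, -0.0]
wrist_force: [0.9, -0.4, 0.7]
width: 0.0602
gripper_force: 0.0
```

Call:
drive_effector(increments={"plan": [[-0.5,-0.78,0,0],[-0.5,-0.78,0,0],[-0.5,-0.78,0,0],[-0.5,-0.78,0,0],[-0.5,-0.78,0,0]]})

```text
time: 1.1
position: [0.2877, 0.0704, 0.2388]
orientation: [0.0, 0.161, 0.987, 0.0]
wrist_force: [1.4, 0.2, -0.7]
width: 0.0599
gripper_force: 0.0
```

Call:
drive_effector(increments={"plan": [[-0.5,-0.78,0,0],[-0.5,-0.78,0,0],[-0.5,-0.78,0,0],[-0.5,-0.78,0,0],[-0.5,-0.78,0,0]]})

```text
time: 1.6
position: [0.3442, -0.1546, 0.2387]
orientation: [-0.0, 0.162, 0.987, 0.0]
wrist_force: [1.2, 0.4, -1.0]
width: 0.0601
gripper_force: 0.0
```

Scaled: -0.027 m is -0.54, -0.0385 m is -0.77, 0.15 rad is 0.6.

Call:
drive_effector(increments={"plan": [[-0.54,-0.77,0,0],[-0.54,-0.77,0,0],[0,0,0,0.6],[0,0,0,0.6],[0,0,0,0.6]]}, quiet=true)

```text
ok
```

Call:
drive_effector(increments={"plan": [[0,0,0,0.6],[0,0,0,0.6],[0,0,0,0.6],[0,0,0,0.6],[0,0,0,0.6]]}, quiet=true)

```text
ok
```

Call:
drive_effector(increments={"plan": [[0,0,0,0.6],[0,0,0,0.6],[0,0,0,0.6],[0,0,0,0.6],[0,0,0,0.52]]})

```text
time: 3.1
position: [0.371, -0.2426, 0.2385]
orientation: [-0.0, 0.904, 0.427, -0.0]
wrist_force: [0.6, 0.4, 0.4]
width: 0.0603
gripper_force: 0.0
```

Call:
drive_effector(increments={"plan": [[0,0,0,0],[0,0,0,0]]})

```text
time: 3.3
position: [0.371, -0.2426, 0.2386]
orientation: [-0.0, 0.902, 0.431, -0.0]
wrist_force: [-0.2, -0.5, 0.0]
width: 0.0597
gripper_force: 0.0
```

```bash
python3 - <<'E'
from station import ctrl
import cv2,pickle
s=ctrl.observe();c=ctrl.camera("wrist");pickle.dump((s,c),open("w1.pkl","wb"))
print(s["position"],s["orientation"],s["q"]);print(c["hand_eye"].round(4),c["intrinsics"],c["distortion"])
cv2.imwrite("pics/w1.png",cv2.resize(c["color"][:,:,::-1],(800,600),interpolation=cv2.INTER_CUBIC))
E
```

```text
[ 0.37098979 -0.24262237  0.23862841] [-1.62853626e-04  9.02327642e-01  4.31050804e-01 -6.19326904e-05] [-8.47429908e-01  1.93077675e-01  1.57116521e+00 -3.03906320e-05
  1.37769695e+00 -1.67941761e-01]
[[ 6.000e-04 -9.636e-01 -2.672e-01  6.930e-02]
 [ 1.000e+00  8.000e-04 -5.000e-04 -5.000e-04]
 [ 7.000e-04 -2.672e-01  9.636e-01 -1.463e-01]
 [ 0.000e+00  0.000e+00  0.000e+00  1.000e+00]] [[312.55708967   0.         248.94513775]
 [  0.         312.55708967 191.09911952]
 [  0.           0.           1.        ]] [-0.02269047  0.          0.          0.          0.        ]
```

View pics/w1.png

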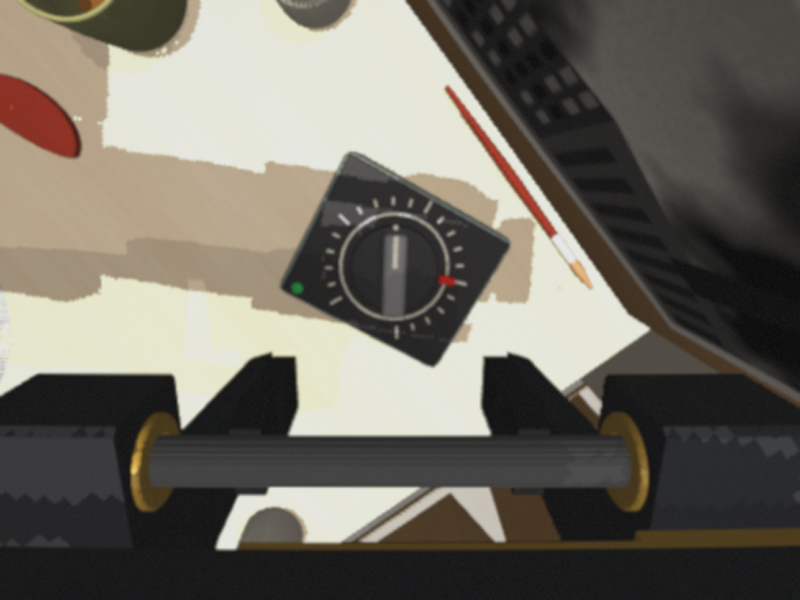

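The white line is at (395,234)-(396,268), so it's the upper end. The bar runs from (395,234) to (394,318), the mark is at (447,281), and the dial ring spans x 340–448 and y 212–319.

```bash
cat >> h.py <<'E'
from scipy.spatial.transform import Rotation as Ro
def wray(s,c,uv,z):
    p=cv2.undistortPoints(np.array([[uv]],float),c["intrinsics"],c["distortion"])[0,0]
    q=s["orientation"];R=Ro.from_quat([q[1],q[2],q[3],q[0]]).as_matrix();H=c["hand_eye"]
    o=s["position"]+R@H[:3,3];d=R@H[:3,:3]@np.array([p[0],p[1],1])
    return o+d*(z-o[2])/d[2]
E
python3 - <<'E'
import pickle,numpy as np
from h import *
s,c=pickle.load(open("w1.pkl","rb"))
P=lambda u,v,z:wray(s,c,((u+.5)*.64-.5,(v+.5)*.64-.5),z)[:2]
an=lambda d:np.arctan2(d[1],d[0])
m=P(447,281,.061);l1=P(395,236,.087);l2=P(396,268,.087);b=P(394,318,.087)
r=[P(340,266,.06),P(449,266,.06),P(394,212,.06),P(394,320,.06)]
rc=(r[0]+r[1])/4+(r[2]+r[3])/4
print("m",m,"bar",l1,b,np.hypot(*(l1-b)),"barc",(l1+b)/2,"ring",rc,np.hypot(*(r[0]-r[1])),np.hypot(*(r[2]-r[3])))
print("bar ang",an(l1-b),"line ang",an(l1-l2))
for k in((l1+b)/2,rc):print("mark",np.hypot(*(m-k)),an(m-k))
q=s["orientation"];R=Ro.from_quat([q[1],q[2],q[3],q[0]]).as_matrix();print("yhead",an(R[:2,1]),R.T@np.r_[(l1+b)/2-s["position"][:2],0],R.T@np.r_[rc-s["position"][:2],0])
E
```

```text
m [ 0.39614271 -0.27296951] bar [ 0.38990115 -0.2236711 ] [ 0.35650675 -0.26430347] 0.05259444556540398 barc [ 0.37320395 -0.24398729] ring [ 0.37420748 -0.24287903] 0.07389807642226144 0.07467100748975218
bar ang 0.8828633338357732 line ang 0.9261626528546354
mark 0.03696154813473688 -0.9012740891888328
mark 0.03723696386530396 -0.9408870282657197
yhead -0.6794823051422674 [ 3.29594967e-04  2.58008796e-03 -8.86594833e-07] [ 1.82231169e-03  2.66431197e-03 -8.73109420e-07]
```

Call:
drive_effector(increments={"plan": [[0.01,0.052,0.8,0],[0,0,0.8,0],[0,0,0.8,0],[0,0,0.7,0],[0,0,0.32,0]]})

```text
time: 3.85
position: [0.3725, -0.2431, 0.0653]
orientation: [-0.002, 0.903, 0.431, -0.001]
wrist_force: [-0.6, -0.1, 0.3]
width: 0.0603
gripper_force: 0.0
```

Call:
drive_effector(increments={"plan": [[0,0,0,0],[0,0,0,0],[0,0,0,0],[0,0,0,0],[0,0,0,0]]}, finger_gap=0.0, clamp_n=20)

```text
time: 4.35
position: [0.3736, -0.2442, 0.0685]
orientation: [0.001, 0.903, 0.43, 0.0]
wrist_force: [0.4, -0.3, 0.4]
width: 0.0223
gripper_force: 0.0
```

Call:
drive_effector(increments={"plan": [[0,0,0,0],[0,0,0,0],[0,0,0,0],[0,0,0,0]]})

```text
time: 4.75
position: [0.3736, -0.2442, 0.0682]
orientation: [0.001, 0.903, 0.43, 0.0]
wrist_force: [-0.3, 0.2, 6.5]
width: 0.0151
gripper_force: 20.0
```

Call:
drive_effector(increments={"plan": [[0,0,0,0.4],[0,0,0,0.4],[0,0,0,0.4],[0,0,0,0.4],[0,0,0,0.4]]})

```text
time: 5.25
position: [0.3737, -0.2443, 0.0682]
orientation: [0.001, 0.982, 0.191, 0.0]
wrist_force: [-0.4, 1.1, 5.5]
width: 0.0151
gripper_force: 20.0
```

Call:
drive_effector(increments={"plan": [[0,0,0,0.4],[0,0,0,0.4],[0,0,0,0.4],[0,0,0,0.4],[0,0,0,0.4]]}, only="pos|force")

```text
position: [0.3737, -0.2445, 0.0682]
wrist_force: [-0.3, -1.5, 5.4]
gripper_force: 20.0
```

Call:
drive_effector(increments={"plan": [[0,0,0,0.4],[0,0,0,0.4],[0,0,0,0.4],[0,0,0,0.4],[0,0,0,0.4]]}, only="pos|force")

```text
position: [0.3737, -0.2446, 0.0682]
wrist_force: [-0.8, -1.6, 4.2]
gripper_force: 20.0
```

Call:
drive_effector(increments={"plan": [[0,0,0,0.4],[0,0,0,0.4],[0,0,0,0.2],[0,0,0,0],[0,0,0,0]]})

```text
time: 6.75
position: [0.3736, -0.2447, 0.0682]
orientation: [0.001, 0.909, -0.417, 0.001]
wrist_force: [-1.3, -2.8, 6.0]
width: 0.0146
gripper_force: 20.0
```

```bash
python3 - <<'E'
from station import ctrl
import cv2,pickle
s=ctrl.observe();c=ctrl.camera("wrist");t=ctrl.camera("top");pickle.dump((s,c,t),open("w2.pkl","wb"))
a=cv2.resize(c["color"][60:300,150:400,::-1],(400,384),interpolation=cv2.INTER_CUBIC)
b=cv2.resize(t["color"][160:224,308:372,::-1],(400,400),interpolation=cv2.INTER_CUBIC)[:384]
cv2.imwrite("pics/w2.png",cv2.hconcat([a,b]))
E
```

```text
(no output)
```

View pics/w2.png

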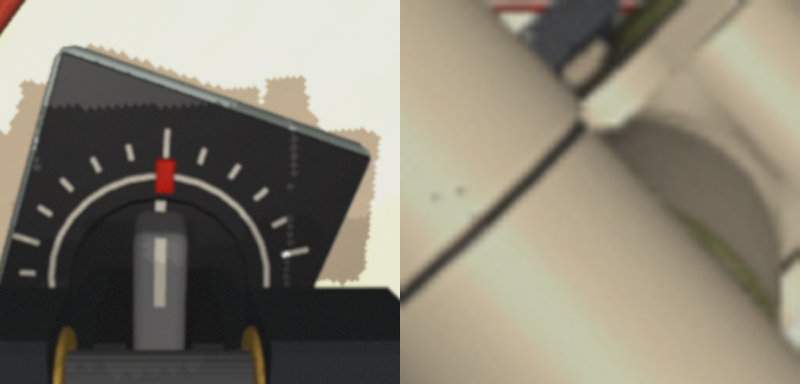

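The bar's white line runs (160,237)-(160,305) with the dial pip at (160,206), and the red mark is centred at (165,176). That is nearly aligned, so I'll compute the remainder.

```bash
python3 - <<'E'
import pickle,numpy as np
from h import *
s,c,t=pickle.load(open("w2.pkl","rb"))
P=lambda u,v,z:wray(s,c,((u+.5)/1.6-.5+150,(v+.5)/1.6-.5+60),z)[:2]
an=lambda d:np.arctan2(d[1],d[0])
# red centroid
im=c["color"].astype(int);M=(im[...,0]>140)&(im[...,1]<70)&(im[...,2]<70);M[:100]=0;M[200:]=0
v,u=np.nonzero(M);print(len(u),u.mean(),v.mean())
m=wray(s,c,(u.mean(),v.mean()),.061)[:2]
pip=P(160,206,.061);a=P(160,237,.087);b=P(160,305,.087)
r=(P(50,270,.06)+P(269,270,.06))/2
k=np.array([.3737,-.2445])
print(m,pip,a,b,"ringmid",r)
print("line",an(a-b))
for k in(s["position"][:2],np.array([.3732,-.244])):print(np.hypot(*(m-k)),"mark",an(m-k),"pip",an(pip-k),"a",an(a-k))
q=s["orientation"];R=Ro.from_quat([q[1],q[2],q[3],q[0]]).as_matrix();print("xhead",an(R[:2,0]),an(-R[:2,0]))
# in image: axis direction & ring center
E
```

```text
780 139.18205128205128 143.4371794871795
[ 0.44719436 -0.24658846] [ 0.39111742 -0.26461163] [ 0.3900953  -0.26325707] [ 0.37703657 -0.24810814] ringmid [ 0.3767045  -0.24766606]
line -0.859363478853623
0.07360312967621153 mark -0.025934572742863416 pip -0.8502329692703084 a -0.845171605088846
0.07403962392898532 mark -0.034967635739176724 pip -0.8552112545637631 a -0.8506338970323388
xhead -0.8607128923893077 2.2808797612004854
```

Call:
drive_effector(increments={"plan": [[0,0,0,0.18],[0,0,0,0],[0,0,0,0]]})

```text
time: 7.15
position: [0.3736, -0.2447, 0.0682]
orientation: [0.001, 0.899, -0.438, 0.001]
wrist_force: [-1.7, -3.9, 4.6]
width: 0.015
gripper_force: 20.0
```

```bash
python3 - <<'E'
from station import ctrl
import cv2,pickle,numpy as np
from h import *
s=ctrl.observe();c=ctrl.camera("wrist")
im=c["color"][140:200,225:280].astype(int)
M=(im[...,0]>120)&(im[...,1]<80)&(im[...,2]<80);v,u=np.nonzero(M);print("red",len(u),u.mean()+225,v.mean()+140)
W=im[46:56].min(2);  # bar line rows
print("line cols",[(r+140,225+int(im[r].min(1).argmax()),im[r].min(1).max()) for r in range(44,58,2)])
m=wray(s,c,(u.mean()+225,v.mean()+140),.061)[:2];d=m-s["position"][:2];q=s["orientation"]
R=Ro.from_quat([q[1],q[2],q[3],q[0]]).as_matrix()
print(m,np.hypot(*d),"mark",np.arctan2(d[1],d[0]),"xhead",np.arctan2(R[1,0],R[0,0]))
cv2.imwrite("pics/w3.png",cv2.resize(c["color"][130:300,190:310,::-1],None,fx=3.5,fy=3.5,interpolation=cv2.INTER_CUBIC))
E
```

```text
red 221 249.1764705882353 169.31221719457014
line cols [(184, 248, np.int64(55)), (186, 249, np.int64(140)), (188, 250, np.int64(162)), (190, 250, np.int64(157)), (192, 251, np.int64(100)), (194, 253, np.int64(57)), (196, 240, np.int64(57))]
[ 0.39657146 -0.27300993] 0.03645484797450704 mark -0.8898516308082896 xhead -0.9056509403598471
```

View pics/w3.png

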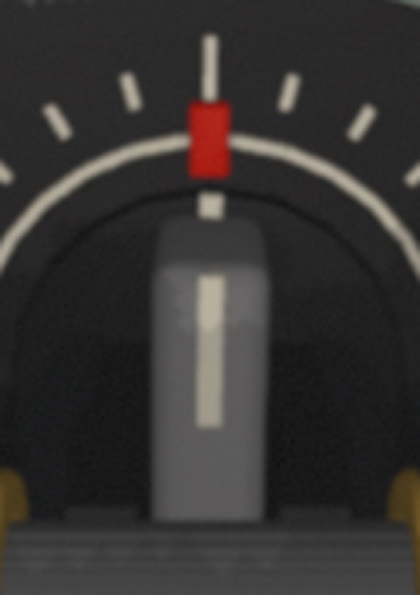

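The pointer line, pip and red mark all sit at column about 210, so the dial is aligned. I'll release, lift and cross to the belt drive.

Call:
drive_effector(increments={"plan": [[0,0,0,0],[0,0,0,0],[0,0,0,0],[0,0,0,0],[0,0,0,0]]}, finger_gap=0.07)

```text
time: 7.7
position: [0.3733, -0.2438, 0.0677]
orientation: [-0.0, 0.899, -0.438, -0.0]
wrist_force: [0.2, 0.5, 0.3]
width: 0.0527
gripper_force: 0.0
```

Call:
drive_effector(increments={"plan": [[0,0,-0.2,0],[0,0,-0.8,0],[0,0,-0.9,0],[0,0,-0.9,0],[0,0,-0.9,0]]})

```text
time: 8.2
position: [0.373, -0.2434, 0.2555]
orientation: [0.0, 0.899, -0.438, 0.0]
wrist_force: [0.8, -0.6, -0.7]
width: 0.0701
gripper_force: 0.0
```

Call:
drive_effector(increments={"plan": [[-0.754,-0.548,0,0],[-0.754,-0.548,0,0],[-0.754,-0.548,0,0],[-0.754,-0.548,0,0],[-0.754,-0.548,0,0]]}, only="pos|force")

```text
position: [0.3645, -0.0093, 0.2535]
wrist_force: [0.3, -0.1, 0.1]
gripper_force: 0.0
```

Call:
drive_effector(increments={"plan": [[-0.754,-0.548,0,0],[-0.754,-0.548,0,0],[-0.754,-0.548,0,0],[-0.754,-0.548,0,0],[-0.754,-0.548,0,0]]}, only="pos|force")

```text
position: [0.3562, 0.2238, 0.2536]
wrist_force: [0.6, -1.4, 0.7]
gripper_force: 0.0
```

Call:
drive_effector(increments={"plan": [[0,0,0,-0.52],[0,0,0,-0.52],[0,0,0,-0.504],[0,0,0,0],[0,0,0,0]]})

```text
time: 9.7
position: [0.3569, 0.2217, 0.2532]
orientation: [-0.0, 0.966, -0.259, 0.0]
wrist_force: [0.3, 0.1, 0.3]
width: 0.07
gripper_force: 0.0
```

```bash
python3 - <<'E'
from station import ctrl
import cv2,pickle
s=ctrl.observe();c=ctrl.camera("wrist");t=ctrl.camera("top");pickle.dump((s,c,t),open("w4.pkl","wb"));print(s["q"])
a=cv2.resize(c["color"][:,:,::-1],(500,375),interpolation=cv2.INTER_CUBIC)
b=cv2.resize(t["color"][160:220,308:356,::-1],(300,375),interpolation=cv2.INTER_CUBIC)
cv2.imwrite("pics/w4.png",cv2.hconcat([a,b]))
E
```

```text
[ 2.72518172e-01  1.38246342e-01  1.59636869e+00 -8.77530159e-06
  1.40654961e+00  2.36795486e+00]
```

View pics/w4.png

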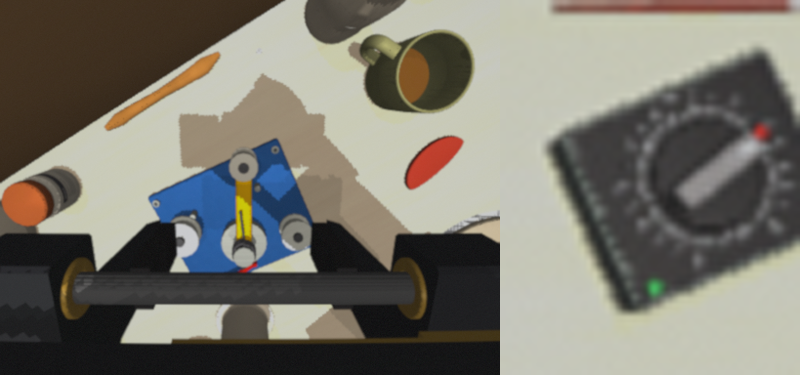

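The dial stayed aligned after release. In the wrist view the roller top is at (243,164) and the pivot top at (244,255).

```bash
python3 - <<'E'
import pickle,numpy as np
from h import *
s,c,t=pickle.load(open("w4.pkl","rb"))
P=lambda u,v,z:wray(s,c,((u+.5)*1.024-.5,(v+.5)*1.024-.5),z)
q=s["orientation"];R=Ro.from_quat([q[1],q[2],q[3],q[0]]).as_matrix()
r=P(243,165,.076);p=P(244,255,.076);print(r,p,np.linalg.norm(r-p),"tool",R.T@(r-s["position"]),R.T@(p-s["position"]),R.round(3))
E
```

```text
[0.35962914 0.2212516  0.076     ] [0.26599814 0.27401972 0.076     ] 0.10747668348665215 tool [ 0.00254357 -0.00087726  0.1771708 ] [-0.10492608  0.00035149  0.17713762] [[ 0.866 -0.501  0.   ]
 [-0.501 -0.866  0.   ]
 [ 0.    -0.    -1.   ]]
```

Scaled: 0.045 m is 0.9, 0.001 m is 0.02.

Call:
drive_effector(increments={"plan": [[0.02,0,0.9,0],[0,0,0.9,0],[0,0,0.9,0],[0,0,0.86,0],[0,0,0.4,0]]})

```text
time: 10.3
position: [0.3566, 0.2208, 0.0521]
orientation: [0.001, 0.966, -0.259, -0.002]
wrist_force: [0.5, 0.2, -0.5]
width: 0.0702
gripper_force: 0.0
```

Call:
drive_effector(increments={"plan": [[0,0,0.08,0],[0,0,0,0],[0,0,0,0],[0,0,0,0],[0,0,0,0]]}, finger_gap=0.042, clamp_n=20)

```text
time: 10.8
position: [0.3583, 0.2214, 0.0516]
orientation: [-0.0, 0.966, -0.258, 0.001]
wrist_force: [0.6, 0.5, -0.0]
width: 0.0424
gripper_force: 0.0
```

Scaled: -0.0066 m is -0.132, -0.0002 m is -0.004, -0.06 rad is -0.24.

Call:
drive_effector(increments={"plan": [[-0.004,-0.132,0,-0.24],[-0.004,-0.132,0,-0.24],[-0.004,-0.132,0,-0.24],[-0.004,-0.132,0,-0.24],[-0.004,-0.132,0,-0.24]]})

```text
time: 11.3
position: [0.3696, 0.2518, 0.0512]
orientation: [0.0, 0.994, -0.109, -0.0]
wrist_force: [-1.8, -3.6, 2.4]
width: 0.0418
gripper_force: 2.0
```

Call:
drive_effector(increments={"plan": [[-0.004,-0.132,0,-0.24],[-0.004,-0.132,0,-0.24],[-0.004,-0.132,0,-0.24],[-0.004,-0.132,0,-0.24],[0,0,0,0]]})

```text
time: 11.8
position: [0.3724, 0.2782, 0.0512]
orientation: [0.0, 1.0, 0.01, 0.0]
wrist_force: [-1.0, -4.6, 3.6]
width: 0.042
gripper_force: 2.2
```

Call:
drive_effector(increments={"plan": [[-0.004,-0.132,0,-0.24],[-0.004,-0.132,0,-0.24],[-0.004,-0.132,0,-0.24],[-0.004,-0.132,0,-0.24],[0,0,0,0]]})

```text
time: 12.3
position: [0.3688, 0.3041, 0.0512]
orientation: [0.0, 0.992, 0.129, 0.0]
wrist_force: [-0.2, -5.3, 3.4]
width: 0.0419
gripper_force: 2.6
```

Call:
drive_effector(increments={"plan": [[0,0,0,0],[0,0,0,0]]})

```text
time: 12.5
position: [0.3689, 0.3036, 0.0511]
orientation: [0.0, 0.992, 0.128, 0.0]
wrist_force: [-0.7, -5.2, 4.5]
width: 0.0423
gripper_force: 2.6
```

```bash
python3 - <<'E'
from station import ctrl
import cv2,pickle
s=ctrl.observe();c=ctrl.camera("wrist");t=ctrl.camera("top");n=ctrl.camera("scene");pickle.dump((s,c,t,n),open("w5.pkl","wb"));print(s["q"])
a=cv2.resize(c["color"][:,:,::-1],(500,375),interpolation=cv2.INTER_CUBIC)
b=cv2.resize(n["color"][160:235,130:230,::-1],(300,225),interpolation=cv2.INTER_CUBIC)
d=cv2.resize(t["color"][183:233,160:260,::-1],(300,150),interpolation=cv2.INTER_CUBIC)
cv2.imwrite("pics/w5.png",cv2.hconcat([a,cv2.vconcat([b,d])]))
E
```

```text
[ 4.40505188e-01  4.96473735e-01  1.75661890e+00 -9.25591958e-04
  8.88566739e-01  1.75594039e+00]
```

View pics/w5.png

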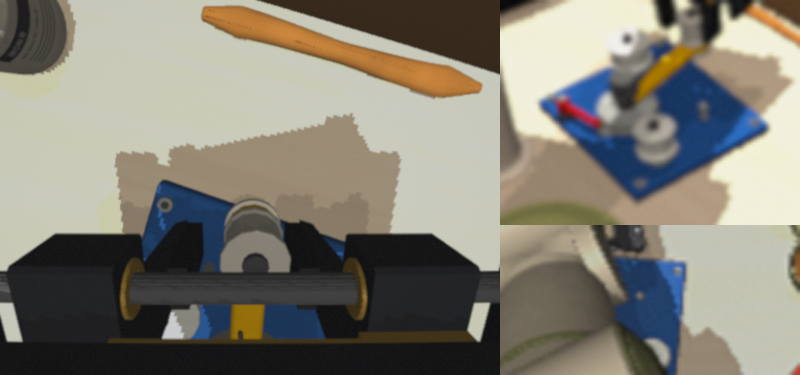

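The roller at about (256,252) sits between the fingers, with the right finger carrying it at 5.2 N. I'll check where it is along the stroke.

```bash
python3 - <<'E'
import pickle,numpy as np
from h import *
s,c,t,n=pickle.load(open("w5.pkl","rb"))
P=lambda u,v,z:wray(s,c,((u+.5)*1.024-.5,(v+.5)*1.024-.5),z)
q=s["orientation"];R=Ro.from_quat([q[1],q[2],q[3],q[0]]).as_matrix()
r=P(256,253,.076);print(r,"tool",R.T@(r-s["position"]))
w=-.095
for ro in(r,s["position"]+R@[0,.005,0]):
  for pv in((.2612,.2749),(.266,.274)):
    d=ro[:2]-pv;print(np.hypot(*d),"local y",110*np.sin(np.arctan2(d[1],d[0])-w))
E
```

```text
[0.37477719 0.30027304 0.076     ] tool [ 0.0048477   0.00472461 -0.02486299]
0.11637683703137623 local y 34.05786386522404
0.11190508786722121 local y 35.85194884779566
0.1115455376969927 local y 33.61851006301082
0.10706615908350516 local y 35.47772543079131
```

Scaled: -0.002 m is -0.04, -0.018 rad is -0.072.

Call:
drive_effector(increments={"plan": [[0,-0.04,0,-0.072],[0,0,0,0],[0,0,0,0],[0,0,0,0]]})

```text
time: 13.05
position: [0.3684, 0.3055, 0.0511]
orientation: [0.0, 0.991, 0.136, 0.0]
wrist_force: [-0.8, -5.6, 4.8]
width: 0.0421
gripper_force: 2.6
```

```bash
python3 -c "
from station import ctrl
print(ctrl.close_job())"
```

```text
the job is handed in; nothing more can be done
None
```

I handed the job in at about 13 s: the dial pointer is on the red mark, and the fingers are holding the roller at about y +36 mm by my measurement, some 17 mm past the click point, carrying about 5.6 N. I judged the pawl's click from that position, not from seeing it engage, and I moved nothing near the jars or the mug.

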